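Check the tube incubator's temperature with a stem thermometer

TASK

Check the tube incubator at its red setting: turn the selector knob on its control box to the red dot so that it clicks home, and let go of it. Then take the cordless stem thermometer out of its stand and lower its stem upright down the middle of the guide sleeve in the incubator's lid until the red ring on the stem is level with the sleeve's rim; the thermometer must never touch the incubator, since touching metal would falsify the reading. Finish while holding the thermometer still there, stem centred in the sleeve, and leave the other things on the bench where they are.

Things in the scene. Friction and masses are not known exactly. Their poses are not given: they have to be found in the camera images.
- incubator: Tube incubator, fixed, 174 (x) by 238 mm (y). Origin: centre of its underside, on the bench; z up, front faces its -x; its yaw varies. +y side: white chamber, aluminium lid (top 84 mm up; wire handle along y, 66 mm in front of the port, up to 105 mm). -y side: white control box (deck 79 mm up) with the black selector knob, axis at x -12, y -66 mm in this frame.
- port_mouth (a point): Centre of the mouth of the steel guide sleeve standing up from the lid in a black flange: on its axis, at its rim, 96 mm above the bench; z up. Bore 16 mm, outside 21 mm, straight through, 36 mm long; below it the chamber is empty to a floor 82 mm below the rim. Flange: 42 mm across, top 8 mm below the rim.
- selector_grip (a point): On the knob's axis, mid-height in its upright bar grip, 110.5 mm above the bench. The black bar is 40 mm long, 14 mm wide, 88 to 119 mm above the bench, over a 42 mm round skirt with its top at 88 mm. The point's x axis lies along the bar towards the end with the white pointer line, z up; it turns with the knob.
- selector (a joint): Angle of the knob, rad, growing clockwise seen from above; stops at 0 and 1.4. Three detents (clicks): 0 = pointer at the white dot, 0.7 = blue dot (straight away from the front), 1.4 = red dot. Starts at white or blue, seldom between. Leaving a click takes 0.09 N m. Let go past about 1.1 it snaps on to 1.4, short of 1.0 it falls back to 0.7.
- thermometer: Loose cordless stem thermometer, about 70 g, upright in its stand, stem down. White head with a blue top, 24 mm (x) by 32 mm (y) by 72 mm high; below it a steel stem, 6 mm thick, 115 mm long. Origin: lower end of the stem; z up along the stem. A red ring, 3 mm wide, goes round the stem 50 mm above its lower end.
- thermometer_head (a point): Centre of the thermometer's head, half-way up it (151 mm above the stem's lower end, 36 mm below the top), where it is gripped; x across the 24 mm side, y across the 32 mm side, z up.
- stem_ring (a point): Middle of the red ring on the stem, on the stem's axis, 50 mm above the lower end.
- stem_tip (a point): Lower end of the stem, on its axis.
- stand: Thermometer stand, fixed, left or right of the incubator: round grey foot, 84 mm across, 14 mm high, with an upright steel tube, 20 mm outside, 11 mm inside, rim 132 mm above the bench. The stem hangs in the tube, the underside of the head rests on the rim. Origin: centre of its underside.
- bench_timer: Bystander, loose: white bench timer, 82 x 58 x 22 mm; leave it alone. Origin: centre of its underside.
- tape_roll: Bystander, loose: roll of cream tape lying flat, 104 mm across, 25 mm high; leave it alone. Origin: centre of its underside.
- marker_1: Bystander, loose: white marker pen with a dark blue cap, 132 mm long, 13 mm thick; leave it alone. Origin: centre of its underside.
- label_roll: Bystander, loose: roll of white labels standing on its end, 68 mm across, 41 mm high; leave it alone. Origin: centre of its underside.
- clip_box: Bystander, loose: small clear box of white clips, 56 x 81 x 30 mm; leave it alone. Origin: centre of its underside.

How it is judged:
By the outcome, as a careful person would: the job done as asked, in the order asked, and still so for the second after the job is handed in, while the arm keeps its last pose, push and grip.
It also fails if it takes over 61 s, if anything falls off the work surface, if the arm or the gripper's body presses on something with over 40 N, if the wrist force passes 120 N, or if a joint passes its speed limit or range.

ROBOT

A 6-joint arm with a two-finger parallel gripper is mounted at the origin on a cart in front of the work surface, level with it; the furniture and walls round the work are solid. World frame = base frame: x ahead of the robot, y to its left, z up, the work surface at z = 0. Lengths are in m, angles in rad, forces in N, time in s.
With the tool pointing down it reaches from about 0.35 to 0.975 m from the base axis. Payload 4.9 kg.
Tool frame: the origin (TCP) lies at the very end of the fingers, on their centre line; the grasp point (between the pads) lies 19 mm behind it; z points along the fingers, y is the line along which they close (so a half turn about z gives the same grasp; the last joint's range is limited). The gripper opens to 85 mm and grips with 20 to 120 N. Pads are 22 mm wide; open, the fingers measure 114 mm over their backs; the gripper's body (76 mm by 85 mm) begins 54 mm behind the grasp point. The pads swing forward as they close: fully open they stand 13 mm farther back than shut.
Start: joints at [-1.28, 0.053, 1.613, -0, 1.476, -0.119], TCP at [0.249, -0.573, 0.231] pointing down, gripper open.
Joint ranges: [-3.01, 3.01], [-1.01, 2.22], [0.06, 2.58], [-1.02, 4.17], [0.09, 2.62], [-3.14, 3.14]. Speed limits (rad/s): [2.57, 2.57, 3.14, 3.14, 3.14, 3.14].

INTERFACE

Orientations are given as a rotation vector (axis times angle).
In Python, from station import get_obs, get_image, finish_job gives the robot as it stands. The module is installed in compiled form; this text tells all that it offers.
- The arm moves only by the tool carry_out, never from a script. Its argument "rows" is a list of rows, each a list of 7 numbers: the turn, a rotation vector about the tool's x, y, z as a fraction of full scale, then the shift along the tool's x, y, z as a fraction of full scale, then the closure, from -1 (fully open) to 1 (shut). A call has 1 to 5 rows; each row is the pose to reach, as a shift and turn from the pose commanded when the call began, along the tool's axes at that moment, turning the shorter way round; what a row does not reach only later rows make up. Full scale, the value 1, is 300 mm for a shift and pi rad for a turn. A row lasts 1/10 s, in which the tool goes at most 50 mm and 8.59 degrees, less where a joint would pass 70% of its speed; a pose out of reach is approached as far as the arm can. A call with a number of a shift or a turn outside -1 to 1 is refused whole. A call with a gripper value outside its range is refused whole. The fingers move at their own pace and stop on an object; "force" is the grip in N (left out, the last holds). Time passes only in rows, so rows that repeat a pose let the fingers close. It gives the time, the measured TCP pose, the force, the opening and the grip force at its end, in the units of the state.
- get_obs(): the state, without advancing time (a new reading comes with each control period).
- get_image(name): name is "scene" or "top" or "wrist"; returns a dict with "img" (420x560x3 uint8, blue, green, red), "mtx" (3x3 intrinsics, pixels), "D" ([k1, k2, p1, p2, k3] as OpenCV has them; the pictures are not rectified), "R" (3x3) and "t" (3): a world point X has camera coordinates R X + t. Camera axes: x right, y down, z forward; pixel columns grow to the right and rows downward; lengths in m; the calibration is good to about 2 mm. A picture is of the moment at which its call begins. There is no depth.
- finish_job(): hands the job in; it is judged then, once.
The state is a dict: "t": time; "q": joint angles; "dq": joint speeds; "effort": joint torques, N m; "tool_pos": TCP position; "tool_rot": TCP orientation; "contact_force": force on the tool from outside, world axes, zero at the start; "wrist_torque": the same for the moment, N m; "opening": finger opening in m; "grip_force": force on a finger pad.
Only numpy, scipy, OpenCV 4.12 (cv2) and the standard library are available. Lean on these libraries where they do the work, as an engineer would, in place of code of your own. Each camera call takes 0.05 s, during which the arm holds its last target. There are 200 camera calls.

## Working session

There is one attempt and no reset: what is moved stays moved. The work goes in short steps, Python scripts to look and compute and a tool call to move; the robot and the scene stay as the last step left them, time stands still between calls to the robot, and variables do not carry over. Pictures are saved under pics/ and viewed, at most 10 in all, crops included, and the job is handed in when it is done.

Besides the shell and the picture viewer there is one more tool, called after "Emit:" by a JSON object that holds its "name" and its "arguments". carry_out: Moves the arm, as the interface text tells. Shift numbers are shares of 300 mm and turn numbers shares of pi rad, none past 1 either way. Its arguments: {"type":"object","properties":{"rows":{"type":"array"},"force":{"type":"number"}},"required":["rows"]}

```bash
mkdir -p pics
cat > h.py <<'E'
import numpy as np, cv2, json
from station import get_obs,get_image,finish_job
def snap(n,f):
    d=get_image(n); cv2.imwrite(f'pics/{f}.png',d['img']); np.savez(f'pics/{f}.npz',**{k:np.array(d[k]) for k in('img','mtx','D','R','t')}); return d
def load(f): return np.load(f'pics/{f}.npz')
def ray(d,px):
    u=cv2.undistortPoints(np.array([[px]],float),d['mtx'],d['D'])[0,0]
    v=d['R'].T@np.array([u[0],u[1],1]); o=-d['R'].T@d['t'].ravel(); return o,v/np.linalg.norm(v)
def atz(d,px,z):
    o,v=ray(d,px); return o+v*(z-o[2])/v[2]
def proj(d,P):
    return cv2.projectPoints(np.array(P,float).reshape(-1,3),cv2.Rodrigues(d['R'])[0],d['t'],d['mtx'],d['D'])[0][:,0]
def tri(obs):
    A=np.zeros((3,3));b=np.zeros(3)
    for d,px in obs:
        o,v=ray(d,px);M=np.eye(3)-np.outer(v,v);A+=M;b+=M@o
    X=np.linalg.solve(A,b); return X,[np.linalg.norm((np.eye(3)-np.outer(ray(d,p)[1],ray(d,p)[1]))@(X-ray(d,p)[0])) for d,p in obs]
E
python3 - <<'E'
from h import *
a=snap('top','t0');b=snap('scene','s0')
cv2.imwrite('pics/both.png',cv2.resize(np.vstack([a['img'],b['img']]),(400,600)))
for d in(a,b): print(-d['R'].T@d['t'],d['R'],d['mtx'][0,0])
print(get_obs())
E
```

```text
[ 0.37978194 -0.05160939  1.19890393] [[ 0.01516542 -0.99981317 -0.0119846 ]
 [-0.98026564 -0.01250404 -0.19728894]
 [ 0.19710222  0.01474006 -0.98027213]] 441.9252578451906
[-0.35061009 -0.05337935  1.19414754] [[-0.01515197 -0.99975403 -0.01619543]
 [-0.74355243  0.02209532 -0.66831248]
 [ 0.66850594  0.0019159  -0.74370433]] 444.0956744893833
{'t': 0.1, 'q': array([-1.27997282e+00,  5.33040390e-02,  1.61419269e+00,  7.73301473e-06,
        1.47598890e+00, -1.19004703e-01]), 'dq': array([-0.00118957, -0.0012258 , -0.00292409,  0.0005048 , -0.00161784,
        0.00143843]), 'effort': array([ 9.31795876e-04, -3.94906032e+01, -3.71362424e+01, -6.03194917e-05,
        3.88646673e-03, -1.30751746e-05]), 'tool_pos': array([ 0.24886578, -0.57268802,  0.23015627]), 'tool_rot': array([-3.07401876e+00, -6.38875848e-01,  2.42942757e-04]), 'contact_force': array([ 0.98620021, -0.24228885, -0.49554373]), 'wrist_torque': array([0.02817009, 0.04711027, 0.07232412]), 'grip_force': 0.0, 'opening': 0.08542628724644201}
```

View pics/t0.png

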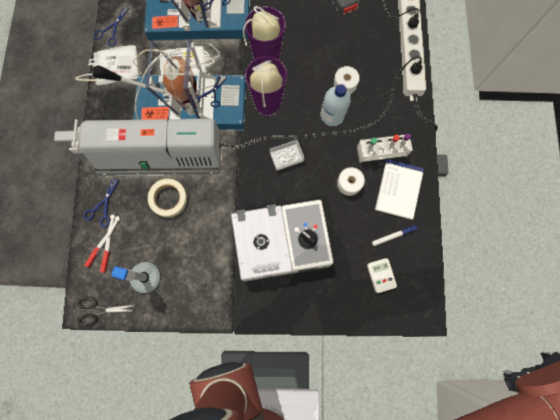

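View pics/s0.png

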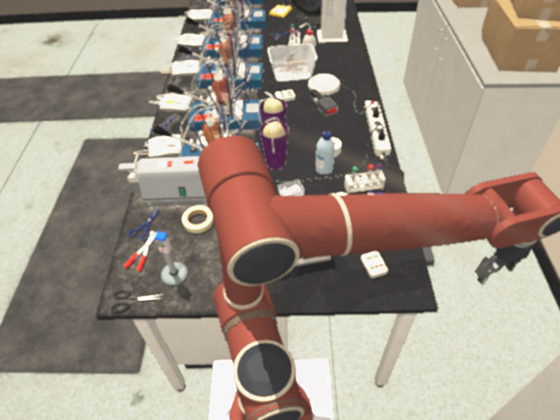

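The top view shows the incubator (sleeve about (261,241), knob (308,239)) and the stand foot at (145,278), with the blue head top at (120,272). In the scene view the arm hides the incubator. I'll enlarge crops of both.

Run:
```python
from h import *
d=load('t0')['img'];s=load('s0')['img']
a=cv2.resize(d[195:285,230:335],None,fx=5,fy=5,interpolation=cv2.INTER_CUBIC)
b=cv2.resize(d[255:300,100:165],None,fx=4,fy=4,interpolation=cv2.INTER_CUBIC)
c=cv2.resize(s[225:290,150:195],None,fx=4,fy=4,interpolation=cv2.INTER_CUBIC)
o=np.zeros((600,800,3),np.uint8);o[:450,:525]=a;o[:180,530:790]=b;o[190:450,530:710]=c
cv2.imwrite('pics/c0.png',o)
```

```text
(no output)
```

View pics/c0.png

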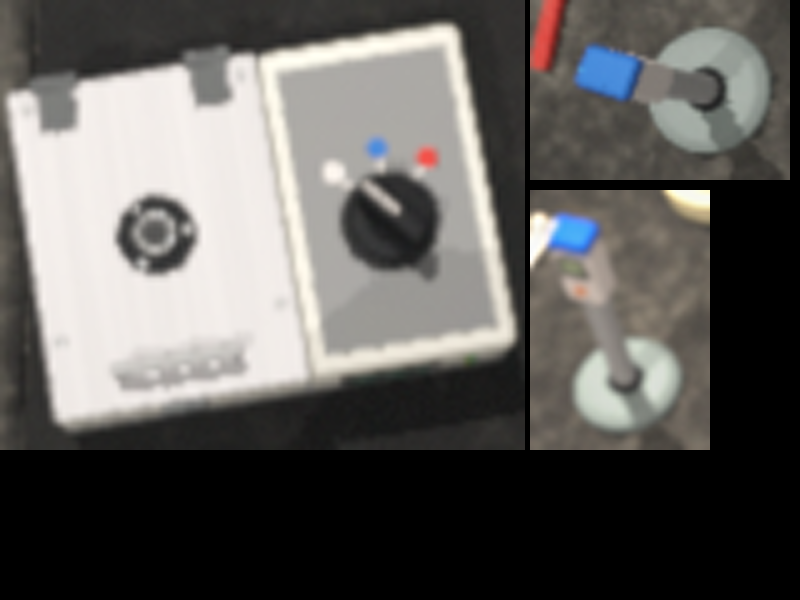

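```bash
cat >> h.py <<'E'
def A(u,v): return (230+(u+.5)/5-.5,195+(v+.5)/5-.5)
def B(u,v): return (100+(u-530+.5)/4-.5,255+(v+.5)/4-.5)
def C(u,v): return (150+(u-530+.5)/4-.5,225+(v-190+.5)/4-.5)
E
python3 - <<'E'
from h import *
d=load('t0');s=load('s0')
an=lambda v:np.degrees(np.arctan2(v[1],v[0]))
port=atz(d,A(155,233),.096);print('port',port)
sk=atz(d,A(390,221),.086);print('knob',sk)
p0=atz(d,A(398,212),.119);p1=atz(d,A(365,182),.119);print('ptr',p0,p1,an(p1-p0))
for n,q in dict(w=(333,172),b=(376,148),r=(428,157)).items():
    X=atz(d,A(*q),.079);print(n,X,an(X-sk),np.linalg.norm((X-sk)[:2]))
cs=[atz(d,A(*q),.079) for q in((262,56),(458,27),(515,340),(318,378))]
print(an(cs[0]-cs[3]),an(cs[1]-cs[2]),an(cs[0]-cs[1])-90,an(cs[3]-cs[2])-90)
print('port-knob',np.linalg.norm((port-sk)[:2]),an(port-sk))
print('foot',atz(d,B(709,90),.014))
t=[atz(d,B(*q),.204) for q in((590,45),(641,55),(628,101),(575,88))]
print('head',np.mean(t,0),[ (np.linalg.norm(t[i]-t[i-1]),an(t[i]-t[i-1])) for i in range(4)])
print('foot s',atz(s,C(627,384),.014),'top s',atz(s,C(574,233),.204))
E
```

```text
port [ 0.52359369 -0.00442206  0.096     ]
knob [ 0.53262007 -0.12308825  0.086     ]
ptr [ 0.53260648 -0.12490643  0.119     ] [ 0.54733802 -0.10861893  0.119     ] 47.871634449172994
w [ 0.55851475 -0.09431942  0.079     ] 48.0097785838905 0.038706334106697105
b [ 0.57127581 -0.11633764  0.079     ] 9.90589898705667 0.03924075915366171
r [ 0.5669334 -0.1430286  0.079    ] -30.161969299045648 0.0396865475221194
10.30889262106146 9.785027555828682 9.328775635824599 11.59440416772442
port-knob 0.11900898732115192 94.349847293443
foot [0.4325932 0.3090897 0.014    ]
head [0.43292226 0.30965744 0.204     ] [(np.float64(0.02529379296412435), np.float64(-15.370672478140632)), (np.float64(0.03032703844649631), np.float64(-99.60172525923208)), (np.float64(0.026535242868747057), np.float64(167.98863753738522)), (np.float64(0.03178237534674417), np.float64(77.9708781185869))]
foot s [0.42747773 0.31015507 0.014     ] top s [0.43051282 0.30924591 0.204     ]
```

```bash
cat >> h.py <<'E'
from scipy.spatial.transform import Rotation as Ro
def row(P,psi):
    o=get_obs();R=Ro.from_rotvec(o['tool_rot'])
    c,s=np.cos(np.radians(psi)),np.sin(np.radians(psi))
    T=Ro.from_matrix(np.array([[c,s,0],[s,-c,0],[0,0,-1]]))
    sh=R.inv().apply(np.array(P)-o['tool_pos'])
    tu=(R.inv()*T).as_rotvec()
    print('row',np.round(tu/np.pi,4),np.round(sh/.3,4),'| mm %.0f deg %.1f'%(np.linalg.norm(sh)*1e3,np.degrees(np.linalg.norm(tu))))
    print('t %.2f'%o['t'],'pos',o['tool_pos'].round(4),'q',o['q'].round(2),'F',o['contact_force'].round(1),'tq',o['wrist_torque'].round(2),'open %.4f grip %.1f'%(o['opening'],o['grip_force']))
E
python3 -c "
from h import *
row([.5326,-.124,.231],50)"
```

```text
row [-0.0006 -0.0002 -0.1473] [ 1.4634e+00 -9.9490e-01 -6.0000e-04] | mm 531 deg 26.5
t 0.10 pos [ 0.2489 -0.5727  0.2302] q [-1.28  0.05  1.61  0.    1.48 -0.12] F [ 1.  -0.2 -0.5] tq [0.03 0.05 0.07] open 0.0854 grip 0.0
```

Emit:
{"name": "carry_out", "arguments": {"rows": [[0, 0, -0.147, 0.6, -0.41, 0, -1], [0, 0, -0.147, 0.6, -0.41, 0, -1], [0, 0, -0.147, 0.6, -0.41, 0, -1], [0, 0, -0.147, 0.6, -0.41, 0, -1], [0, 0, -0.147, 0.6, -0.41, 0, -1]]}}

```text
t: 0.6
tool_pos: [0.3666, -0.3851, 0.2307]
tool_rot: [-2.844, -1.331, -0.001]
contact_force: [-0.0, -0.6, -0.3]
opening: 0.0853
grip_force: 0.0
```

```bash
python3 -c "
from h import *
row([.5326,-.124,.231],50)"
```

```text
row [-0.0003 -0.0004  0.0008] [ 1.0228e+00 -1.3280e-01  5.0000e-04] | mm 309 deg 0.2
t 0.60 pos [ 0.3666 -0.3851  0.2307] q [-0.95 -0.17  1.83  0.    1.49 -0.26] F [-0.  -0.6 -0.3] tq [-0.06 -0.01 -0.03] open 0.0853 grip 0.0
```

Emit:
{"name": "carry_out", "arguments": {"rows": [[0, 0, 0, 0.8, -0.1, 0, -1], [0, 0, 0, 0.8, -0.1, 0, -1], [0, 0, 0, 0.8, -0.1, 0, -1], [0, 0, 0, 0.8, -0.1, 0, -1], [0, 0, 0, 0.8, -0.1, 0, -1]]}}

```text
t: 1.1
tool_pos: [0.4973, -0.1833, 0.2309]
tool_rot: [-2.847, -1.327, 0.0]
contact_force: [1.0, -1.3, -0.1]
opening: 0.0854
grip_force: 0.0
```

```bash
python3 -c "
from h import *
snap('wrist','w0')
row([.5326,-.124,.231],50)"
```

```text
row [-0.0004 -0.0015  0.0014] [ 0.2109 -0.0323  0.0007] | mm 64 deg 0.4
t 1.15 pos [ 0.4996 -0.1788  0.2309] q [-0.49 -0.17  1.83  0.    1.49  0.21] F [-0.8  4.1  0.1] tq [ 0.11 -0.05 -0.  ] open 0.0850 grip 0.0
```

View pics/w0.png

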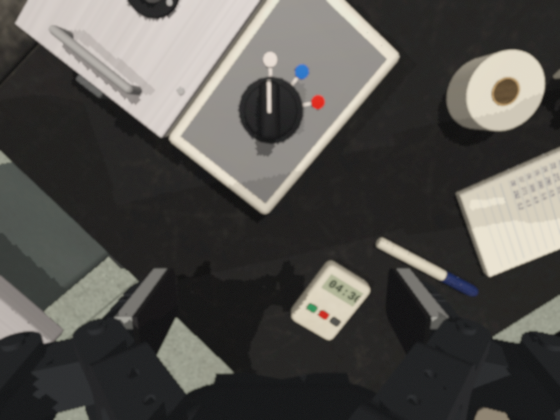

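Wrist view: the pointer line runs (266,80)–(269,111) towards the white dot at (270,60). The blue dot is at (302,72) and the red at (318,102); the skirt is centred near (271,110). The knob is at white.

Run:
```python
from h import *
d=load('w0')
an=lambda v:np.degrees(np.arctan2(v[1],v[0]))
sk=atz(d,(271,110),.087);print(sk)
p0,p1=atz(d,(269,111),.119),atz(d,(266,80),.119);print(p0,p1,an(p1-p0))
D={n:atz(d,q,.079) for n,q in dict(w=(270,60),b=(302,72),r=(318,102)).items()}
for n in D: print(n,D[n],an(D[n]-sk),np.linalg.norm((D[n]-sk)[:2]))
M=np.array([D[k][:2] for k in 'wbr']);
S=np.linalg.solve(2*(M[1:]-M[0]),(M[1:]**2).sum(1)-(M[0]**2).sum());print('circ',S)
row([.533,-.124,.231],50)
```

```text
[ 0.53628165 -0.1250553   0.087     ]
[ 0.5354267 -0.1252958  0.119    ] [ 0.54695017 -0.10867699  0.119     ] 55.26259849576276
w [ 0.55951211 -0.0962363   0.079     ] 51.128369494957205 0.03701607121662896
b [ 0.57302261 -0.11879917  0.079     ] 9.663453624601118 0.03726979448929663
r [ 0.56878254 -0.14429256  0.079     ] -30.621269077267748 0.03776744481188824
circ [ 0.53587032 -0.12571928]
row [-0.0004 -0.0015  0.0014] [ 0.2117 -0.0312  0.0007] | mm 64 deg 0.4
t 1.15 pos [ 0.4996 -0.1788  0.2309] q [-0.49 -0.17  1.83  0.    1.49  0.21] F [-0.8  4.1  0.1] tq [ 0.11 -0.05 -0.  ] open 0.0850 grip 0.0
```

Emit:
{"name": "carry_out", "arguments": {"rows": [[0, 0, 0, 0.215, -0.03, 0, -1], [0, 0, 0, 0.215, -0.03, 0, -1], [0, 0, 0, 0.215, -0.03, 0.15, -1], [0, 0, 0, 0.215, -0.03, 0.3, -1], [0, 0, 0, 0.215, -0.03, 0.3, -1]]}}

```text
t: 1.65
tool_pos: [0.5261, -0.1287, 0.1335]
tool_rot: [-2.838, -1.322, 0.016]
contact_force: [-1.2, 0.9, -0.8]
opening: 0.0854
grip_force: 0.0
```

```bash
python3 -c "
from h import *
row([.5345,-.1245,.093],50)"
```

```text
row [-0.0044  0.0016 -0.0002] [0.0294 0.0143 0.1348] | mm 42 deg 0.8
t 1.65 pos [ 0.5261 -0.1287  0.1335] q [-0.38 -0.06  1.89 -0.    1.32  0.32] F [-1.2  0.9 -0.8] tq [-0.02  0.03  0.04] open 0.0854 grip 0.0
```

Emit:
{"name": "carry_out", "arguments": {"rows": [[0, 0, 0, 0, 0, 0, -1], [0, 0, 0, 0, 0, 0, -1]]}}

```text
t: 1.85
tool_pos: [0.5327, -0.1315, 0.1442]
tool_rot: [2.845, 1.324, 0.004]
contact_force: [-0.4, -0.5, 0.4]
opening: 0.0855
grip_force: 0.0
```

```bash
python3 -c "
from h import *
row([.5345,-.1245,.093],50)"
```

```text
row [ 0.0013 -0.0004 -0.0005] [ 0.0215 -0.0111  0.1707] | mm 52 deg 0.3
t 1.85 pos [ 0.5327 -0.1315  0.1442] q [-0.38 -0.06  1.88 -0.    1.32  0.32] F [-0.4 -0.5  0.4] tq [-0.01 -0.02 -0.  ] open 0.0855 grip 0.0
```

Emit:
{"name": "carry_out", "arguments": {"rows": [[0, 0, 0, 0.021, -0.011, 0.05, -1], [0, 0, 0, 0.021, -0.011, 0.11, -1], [0, 0, 0, 0.021, -0.011, 0.17, -1], [0, 0, 0, 0.021, -0.011, 0.17, -1], [0, 0, 0, 0.021, -0.011, 0.17, -1]]}}

```text
t: 2.35
tool_pos: [0.5331, -0.1235, 0.0909]
tool_rot: [2.848, 1.326, 0.001]
contact_force: [-0.1, -0.1, 0.1]
opening: 0.0854
grip_force: 0.0
```

```bash
python3 -c "
from h import *
snap('wrist','w1')
row([.5345,-.1245,.093],50)"
```

```text
row [ 0.0006 -0.0002 -0.0003] [ 0.0001  0.0038 -0.0046] | mm 2 deg 0.1
t 2.40 pos [ 0.5336 -0.1238  0.0916] q [-0.36 -0.    1.91  0.    1.23  0.34] F [-0.1  1.2 -0.3] tq [-0.    0.04  0.  ] open 0.0856 grip 0.0
```

View pics/w1.png

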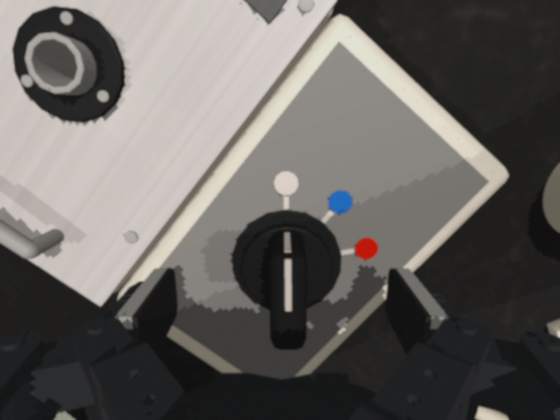

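The bar at (288,290) lies centred between the fingers (inner edges about 176 and 390), and the sleeve rim's centre shows at (54,63). Next I close on the bar.

Emit:
{"name": "carry_out", "arguments": {"rows": [[0, 0, 0, 0, 0, 0, 1], [0, 0, 0, 0, 0, 0, 1], [0, 0, 0, 0, 0, 0, 1], [0, 0, 0, 0, 0, 0, 1], [0, 0, 0, 0, 0, 0, 1]], "force": 40}}

```text
t: 2.9
tool_pos: [0.5347, -0.1252, 0.0911]
tool_rot: [2.842, 1.324, 0.005]
contact_force: [4.0, -3.1, -8.2]
opening: 0.0133
grip_force: 44.5
```

```bash
python3 -c "
from h import *
print(atz(load('w1'),(54,63),.096))
row([.5345,-.1245,.093],50)"
```

```text
[ 0.52584994 -0.00602506  0.096     ]
row [ 0.0023 -0.0001 -0.0002] [ 0.0015 -0.002  -0.0063] | mm 2 deg 0.4
t 2.90 pos [ 0.5347 -0.1252  0.0911] q [-0.36 -0.    1.91 -0.    1.22  0.33] F [ 4.  -3.1 -8.2] tq [-0.12 -0.21  0.04] open 0.0133 grip 44.5
```

Emit:
{"name": "carry_out", "arguments": {"rows": [[0, 0, 0.035, 0, 0, -0.004, 1], [0, 0, 0.075, 0, 0, -0.004, 1], [0, 0, 0.115, 0, 0, -0.004, 1], [0, 0, 0.155, 0, 0, -0.004, 1], [0, 0, 0.195, 0, 0, -0.004, 1]]}}

```text
t: 3.4
tool_pos: [0.5343, -0.1246, 0.0911]
tool_rot: [3.114, 0.397, 0.007]
contact_force: [7.7, -3.8, -7.9]
opening: 0.0134
grip_force: 44.4
```

Emit:
{"name": "carry_out", "arguments": {"rows": [[0, 0, 0.04, 0, 0, 0, 1], [0, 0, 0.08, 0, 0, 0, 1], [0, 0, 0.12, 0, 0, 0, 1], [0, 0, 0.16, 0, 0, 0, 1], [0, 0, 0.2, 0, 0, 0, 1]]}}

```text
t: 3.9
tool_pos: [0.5344, -0.124, 0.0911]
tool_rot: [-3.087, 0.586, -0.008]
contact_force: [8.8, -2.4, -7.9]
opening: 0.0132
grip_force: 44.5
```

```bash
python3 -c "
from h import *
row([.5347,-.1252,.093],-30.5)"
```

```text
row [-0.0004 -0.0016  0.0501] [ 0.0023  0.0033 -0.0064] | mm 2 deg 9.0
t 3.90 pos [ 0.5344 -0.124   0.0911] q [-0.36 -0.    1.91  0.    1.23  1.58] F [ 8.8 -2.4 -7.9] tq [-0.23 -1.34 -0.03] open 0.0132 grip 44.5
```

Emit:
{"name": "carry_out", "arguments": {"rows": [[0, 0, 0.04, 0, 0, 0, 1], [0, 0, 0.055, 0, 0, 0, 1], [0, 0, 0.055, 0, 0, 0, 1]]}}

```text
t: 4.2
tool_pos: [0.5345, -0.1239, 0.0911]
tool_rot: [3.028, -0.838, 0.008]
contact_force: [9.0, -1.4, -8.2]
opening: 0.0135
grip_force: 47.6
```

```bash
python3 -c "
from h import *
row([.5347,-.1252,.093],-30.5)"
```

```text
row [-0.0004 -0.0017 -0.0025] [ 0.0027  0.0033 -0.0063] | mm 2 deg 0.5
t 4.20 pos [ 0.5345 -0.1239  0.0911] q [-0.36 -0.    1.91  0.    1.23  1.75] F [ 9.  -1.4 -8.2] tq [-0.29 -1.38  0.87] open 0.0135 grip 47.6
```

Emit:
{"name": "carry_out", "arguments": {"rows": [[0, 0, -0.003, 0, 0, 0, -1], [0, 0, -0.003, 0, 0, 0, -1], [0, 0, -0.003, 0, 0, 0, -1], [0, 0, -0.003, 0, 0, 0, -1], [0, 0, -0.003, 0, 0, 0, -1]]}}

```text
t: 4.7
tool_pos: [0.5327, -0.1236, 0.0916]
tool_rot: [-3.031, 0.827, 0.0]
contact_force: [0.4, -0.8, 0.0]
opening: 0.084
grip_force: 0.0
```

Emit:
{"name": "carry_out", "arguments": {"rows": [[0, 0, 0, 0, 0, -0.1, -1], [0, 0, 0, 0, 0, -0.25, -1], [0, 0, 0, 0, 0, -0.4, -1], [0, 0, 0, 0, 0, -0.4, -1], [0, 0, 0, 0, 0, -0.4, -1]]}}

```text
t: 5.2
tool_pos: [0.5337, -0.124, 0.2135]
tool_rot: [3.03, -0.827, 0.006]
contact_force: [0.4, -0.3, -0.7]
opening: 0.0852
grip_force: 0.0
```

```bash
python3 -c "
from h import *
snap('wrist','w2')
row([.5345,-.1245,.23],-30)"
```

```text
row [ 0.      0.     -0.0029] [ 0.0071 -0.0005 -0.0621] | mm 19 deg 0.5
t 5.25 pos [ 0.5326 -0.1236  0.2114] q [-0.36 -0.12  1.82 -0.    1.45  1.74] F [-1.  -0.  -0.6] tq [ 0.03  0.03 -0.02] open 0.0852 grip 0.0
```

View pics/w2.png

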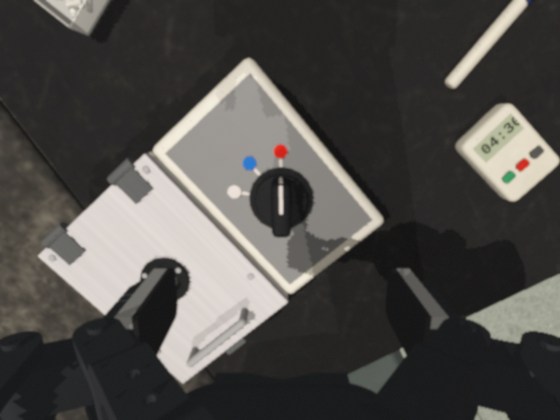

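The knob's pointer line ((281,180)–(281,215)) now aims at the red dot (280,152), so the setting is done. On to the thermometer.

```bash
python3 -c "
from h import *
row([.485,.09,.29],45)"
```

```text
row [ 0.      0.     -0.4196] [-0.4982 -0.5326 -0.2621] | mm 232 deg 75.5
t 5.25 pos [ 0.5326 -0.1236  0.2114] q [-0.36 -0.12  1.82 -0.    1.45  1.74] F [-1.  -0.  -0.6] tq [ 0.03  0.03 -0.02] open 0.0852 grip 0.0
```

Emit:
{"name": "carry_out", "arguments": {"rows": [[0, 0, -0.42, -0.15, -0.16, -0.15, -1], [0, 0, -0.42, -0.25, -0.27, -0.2, -1], [0, 0, -0.42, -0.35, -0.37, -0.25, -1], [0, 0, -0.42, -0.45, -0.48, -0.26, -1], [0, 0, -0.42, -0.5, -0.53, -0.26, -1]]}}

```text
t: 5.75
tool_pos: [0.4832, 0.0918, 0.2888]
tool_rot: [-3.121, -0.352, 0.002]
contact_force: [0.2, 0.0, 0.2]
opening: 0.0854
grip_force: 0.0
```

Emit:
{"name": "carry_out", "arguments": {"rows": [[0, 0, -0.2, 0, 0, 0, -1], [0, 0, -0.2, 0, 0, 0, -1], [0, 0, -0.2, 0, 0, 0, -1], [0, 0, -0.2, 0, 0, 0, -1], [0, 0, -0.2, 0, 0, 0, -1]]}}

```text
t: 6.25
tool_pos: [0.4834, 0.0896, 0.287]
tool_rot: [-2.863, -1.29, 0.006]
contact_force: [-1.0, -0.1, -0.6]
opening: 0.0856
grip_force: 0.0
```

```bash
python3 -c "
from h import *
row([.432,.29,.29],77)"
```

```text
row [-0.0012  0.0006 -0.1582] [ 0.3871 -0.5709 -0.0093] | mm 207 deg 28.5
t 6.25 pos [0.4834 0.0896 0.287 ] q [ 0.03 -0.3   1.84  0.    1.6   0.76] F [-1.  -0.1 -0.6] tq [-0.02 -0.01  0.  ] open 0.0856 grip 0.0
```

Emit:
{"name": "carry_out", "arguments": {"rows": [[0, 0, -0.158, 0.23, -0.47, -0.01, -1], [0, 0, -0.158, 0.23, -0.47, -0.01, -1], [0, 0, -0.158, 0.23, -0.47, -0.01, -1], [0, 0, -0.158, 0.23, -0.47, -0.01, -1], [0, 0, -0.158, 0.23, -0.47, -0.01, -1]]}}

```text
t: 6.75
tool_pos: [0.4233, 0.2359, 0.2911]
tool_rot: [-2.459, -1.954, 0.003]
contact_force: [-0.0, -0.8, -0.4]
opening: 0.0855
grip_force: 0.0
```

Emit:
{"name": "carry_out", "arguments": {"rows": [[0, 0, 0, 0, 0, 0, -1], [0, 0, 0, 0, 0, 0, -1], [0, 0, 0, 0, 0, 0, -1]]}}

```text
t: 7.05
tool_pos: [0.4249, 0.2337, 0.2922]
tool_rot: [-2.463, -1.95, 0.001]
contact_force: [-0.5, 0.8, 0.5]
opening: 0.0853
grip_force: 0.0
```

```bash
python3 -c "
from h import *
snap('wrist','w3')
row([.4318,.3095,.27],77)"
```

```text
row [-0.0001  0.0001 -0.0014] [ 0.2508 -0.0356  0.0744] | mm 79 deg 0.3
t 7.10 pos [0.4249 0.2338 0.2923] q [ 0.35 -0.32  1.85 -0.    1.61  0.58] F [-0.4 -0.2  0.2] tq [-0.01 -0.05  0.  ] open 0.0850 grip 0.0
```

View pics/w3.png

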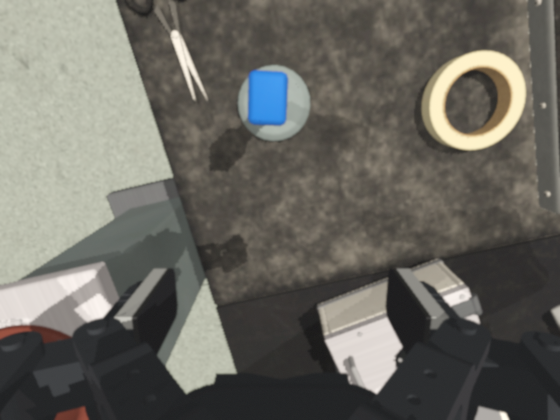

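The blue head top is at corners (250,70), (288,72), (285,125), (248,124); the stand foot circle is centred at about (274,102).

Run:
```python
from h import *
d=load('w3')
hs=cv2.cvtColor(d['img'],cv2.COLOR_BGR2HSV)
m=cv2.inRange(hs,(100,140,60),(120,255,255));c=max(cv2.findContours(m,0,1)[0],key=cv2.contourArea)
b=cv2.boxPoints(cv2.minAreaRect(c));print(b,b.mean(0))
t=[atz(d,q,.204) for q in b]
print(np.mean(t,0),[(np.linalg.norm(t[i]-t[i-1]).round(4),np.degrees(np.arctan2(*(t[i]-t[i-1])[1::-1])).round(1)) for i in range(4)])
print(atz(d,(274,102.5),.014))
P=np.mean(t,0)
row([P[0],P[1],.27],76)
```

```text
[[247.86646 123.74109]
 [249.11945  69.86325]
 [286.54108  70.73352]
 [285.2881  124.61136]] [267.20377   97.237305]
[0.43426187 0.31026607 0.204     ] [(np.float64(0.0238), np.float64(165.5)), (np.float64(0.0318), np.float64(73.9)), (np.float64(0.0228), np.float64(-14.4)), (np.float64(0.0319), np.float64(-104.4))]
[0.4350635  0.31128463 0.014     ]
row [-0.0001  0.0001  0.0041] [ 0.2552 -0.0282  0.0744] | mm 80 deg 0.7
t 7.10 pos [0.4249 0.2338 0.2923] q [ 0.35 -0.32  1.85 -0.    1.61  0.58] F [-0.4 -0.2  0.2] tq [-0.01 -0.05  0.  ] open 0.0850 grip 0.0
```

Emit:
{"name": "carry_out", "arguments": {"rows": [[0, 0, 0.007, 0.13, -0.015, 0, -1], [0, 0, 0.007, 0.254, -0.03, 0, -1], [0, 0, 0.007, 0.254, -0.03, 0, -1], [0, 0, 0.007, 0.254, -0.03, 0.1, -1], [0, 0, 0.007, 0.254, -0.03, 0.2, -1]]}}

```text
t: 7.6
tool_pos: [0.4341, 0.3108, 0.2331]
tool_rot: [2.482, 1.924, 0.004]
contact_force: [0.3, 0.4, -0.6]
opening: 0.0849
grip_force: 0.0
```

Emit:
{"name": "carry_out", "arguments": {"rows": [[0, 0, 0, 0, 0, 0, -1], [0, 0, 0, 0, 0, 0, -1], [0, 0, 0, 0, 0, 0, -1]]}}

```text
t: 7.9
tool_pos: [0.4341, 0.311, 0.2347]
tool_rot: [2.482, 1.925, 0.005]
contact_force: [-0.6, 0.1, -0.1]
opening: 0.0856
grip_force: 0.0
```

```bash
python3 -c "
from h import *
row([.4337,.3101,.15],75.5)"
```

```text
row [ 0.0007 -0.0006  0.0005] [-0.0037 -0.0011  0.2823] | mm 85 deg 0.2
t 7.90 pos [0.4341 0.311  0.2347] q [ 0.48 -0.17  1.82 -0.    1.49  0.73] F [-0.6  0.1 -0.1] tq [-0.03  0.02 -0.03] open 0.0856 grip 0.0
```

Emit:
{"name": "carry_out", "arguments": {"rows": [[0, 0, 0, -0.003, 0, 0.08, -1], [0, 0, 0, -0.003, 0, 0.16, -1], [0, 0, 0, -0.003, 0, 0.24, -1], [0, 0, 0, -0.003, 0, 0.282, -1], [0, 0, 0, -0.003, 0, 0.282, -1]]}}

```text
t: 8.4
tool_pos: [0.4324, 0.3097, 0.1472]
tool_rot: [-2.482, -1.926, 0.003]
contact_force: [0.2, -0.2, 0.4]
opening: 0.0856
grip_force: 0.0
```

Emit:
{"name": "carry_out", "arguments": {"rows": [[0, 0, 0, 0, 0, 0, -0.2], [0, 0, 0, 0, 0, 0, 0.2], [0, 0, 0, 0, 0, 0, 0.6], [0, 0, 0, 0, 0, 0, 1], [0, 0, 0, 0, 0, 0, 1]], "force": 40}}

```text
t: 8.9
tool_pos: [0.4333, 0.3103, 0.1489]
tool_rot: [2.482, 1.926, 0.002]
contact_force: [-0.6, -0.3, 2.9]
opening: 0.0237
grip_force: 41.4
```

Emit:
{"name": "carry_out", "arguments": {"rows": [[0, 0, 0, 0, 0, 0, 1], [0, 0, 0, 0, 0, 0, 1], [0, 0, 0, 0, 0, 0, 1]], "force": 40}}

```text
t: 9.2
tool_pos: [0.4332, 0.3103, 0.1488]
tool_rot: [2.482, 1.926, 0.002]
contact_force: [-0.6, 0.4, 5.6]
opening: 0.0235
grip_force: 41.8
```

```bash
python3 -c "
from h import *
row([.4337,.3101,.15],75.5)"
```

```text
row [ 0.0003 -0.0003  0.0007] [-0.0003  0.0017 -0.0039] | mm 1 deg 0.1
t 9.20 pos [0.4332 0.3103 0.1488] q [ 0.48 -0.1   1.91 -0.    1.34  0.73] F [-0.6  0.4  5.6] tq [-0.1   0.15 -0.07] open 0.0235 grip 41.8
```

Emit:
{"name": "carry_out", "arguments": {"rows": [[0, 0, 0, 0, 0, -0.05, 1], [0, 0, 0, 0, 0, -0.12, 1], [0, 0, 0, 0, 0, -0.2, 1], [0, 0, 0, 0, 0, -0.28, 1], [0, 0, 0, 0, 0, -0.36, 1]]}}

```text
t: 9.7
tool_pos: [0.4324, 0.3099, 0.2568]
tool_rot: [-2.482, -1.926, 0.001]
contact_force: [0.2, -0.2, -0.9]
opening: 0.0237
grip_force: 41.1
```

Emit:
{"name": "carry_out", "arguments": {"rows": [[0, 0, 0, 0, 0, -0.08, 1], [0, 0, 0, 0, 0, -0.15, 1], [0, 0, 0, 0, 0, -0.2, 1], [0, 0, 0, 0, 0, -0.2, 1], [0, 0, 0, 0, 0, -0.2, 1]]}}

```text
t: 10.2
tool_pos: [0.4326, 0.31, 0.3153]
tool_rot: [-2.482, -1.926, 0.001]
contact_force: [-0.1, 0.5, -1.0]
opening: 0.0234
grip_force: 41.2
```

```bash
python3 -c "
from h import *
print(atz(load('w2'),(162,281),.096))
row([.475,.15,.32],75.5)"
```

```text
[ 0.52849301 -0.00937186  0.096     ]
row [-0.0002  0.0002  0.0007] [-0.4814  0.2692 -0.0156] | mm 166 deg 0.1
t 10.20 pos [0.4326 0.31   0.3153] q [ 0.48 -0.21  1.72 -0.    1.63  0.73] F [-0.1  0.5 -1. ] tq [0.04 0.01 0.04] open 0.0234 grip 41.2
```

Emit:
{"name": "carry_out", "arguments": {"rows": [[0, 0, 0, -0.08, 0.045, 0, 1], [0, 0, 0, -0.2, 0.11, 0, 1], [0, 0, 0, -0.32, 0.18, 0, 1], [0, 0, 0, -0.42, 0.235, 0, 1], [0, 0, 0, -0.48, 0.269, 0, 1]]}}

```text
t: 10.7
tool_pos: [0.4749, 0.1483, 0.3136]
tool_rot: [-2.483, -1.923, 0.005]
contact_force: [0.8, -0.3, -0.5]
opening: 0.0237
grip_force: 41.2
```

```bash
python3 -c "
from h import *
row([.5245,-.005,.31],75.5)"
```

```text
row [-0.001   0.0006  0.0001] [-0.4534  0.288   0.012 ] | mm 161 deg 0.2
t 10.70 pos [0.4749 0.1483 0.3136] q [ 0.15 -0.29  1.79 -0.    1.64  0.41] F [ 0.8 -0.3 -0.5] tq [ 0.02 -0.    0.04] open 0.0237 grip 41.2
```

Emit:
{"name": "carry_out", "arguments": {"rows": [[0, 0, 0, -0.12, 0.075, 0, 1], [0, 0, 0, -0.24, 0.15, 0, 1], [0, 0, 0, -0.35, 0.22, 0, 1], [0, 0, 0, -0.42, 0.267, 0, 1], [0, 0, 0, -0.453, 0.288, 0, 1]]}}

```text
t: 11.2
tool_pos: [0.5249, -0.0044, 0.3136]
tool_rot: [-2.482, -1.921, 0.004]
contact_force: [-0.7, 0.5, -1.5]
opening: 0.0236
grip_force: 41.2
```

Emit:
{"name": "carry_out", "arguments": {"rows": [[0, 0, 0, 0, 0, 0, 1], [0, 0, 0, 0, 0, 0, 1], [0, 0, 0, 0, 0, 0.03, 1], [0, 0, 0, 0, 0, 0.06, 1], [0, 0, 0, 0, 0, 0.06, 1]]}}

```text
t: 11.7
tool_pos: [0.5241, -0.0015, 0.2954]
tool_rot: [-2.478, -1.926, 0.004]
contact_force: [-0.2, 0.7, -1.8]
opening: 0.0235
grip_force: 41.2
```

Emit:
{"name": "carry_out", "arguments": {"rows": [[0, 0, 0, 0, 0, 0, 1], [0, 0, 0, 0, 0, 0, 1], [0, 0, 0, 0, 0, 0, 1]]}}

```text
t: 12.0
tool_pos: [0.5254, -0.0024, 0.2984]
tool_rot: [2.481, 1.926, 0.001]
contact_force: [0.2, -0.7, -1.2]
opening: 0.0235
grip_force: 41.2
```

Run:
```python
from h import *
s=[snap(n,n[0]+'4') for n in('scene','top','wrist')]
row([.5245,-.005,.255],75.5)
q=get_obs()['tool_pos']
P=[[.5245,-.005,.096],[q[0],q[1],q[2]-.132],[q[0],q[1],q[2]-.082]]
o=np.zeros((600,800,3),np.uint8)
for i,d in enumerate(s):
    p=proj(d,P);print(p.round(1).tolist())
    if i<2:
        c=p[0].astype(int)-[40,55] ;c=np.clip(c,0,[480,310]);print(c)
        k=cv2.resize(d['img'][c[1]:c[1]+100,c[0]:c[0]+80],None,fx=5,fy=5,interpolation=cv2.INTER_CUBIC)
        o[:500,400*i:400*i+400]=k
cv2.imwrite('pics/c4.png',o)
```

```text
row [ 0.0002 -0.      0.0007] [-0.0086 -0.0009  0.1443] | mm 43 deg 0.1
t 12.15 pos [ 0.5254 -0.0026  0.2983] q [-0.15 -0.22  1.76 -0.    1.6   0.1 ] F [ 0.6 -0.5  0.1] tq [-0.06  0.01  0.01] open 0.0237 grip 41.2
[[272.6, 230.8], [270.9, 216.2], [270.2, 205.3]]
[232 175]
[[260.8, 240.8], [258.6, 236.6], [257.6, 233.4]]
[220 185]
[[280.4, 185.5], [280.6, 200.2], [280.6, 218.5]]
```

View pics/c4.png

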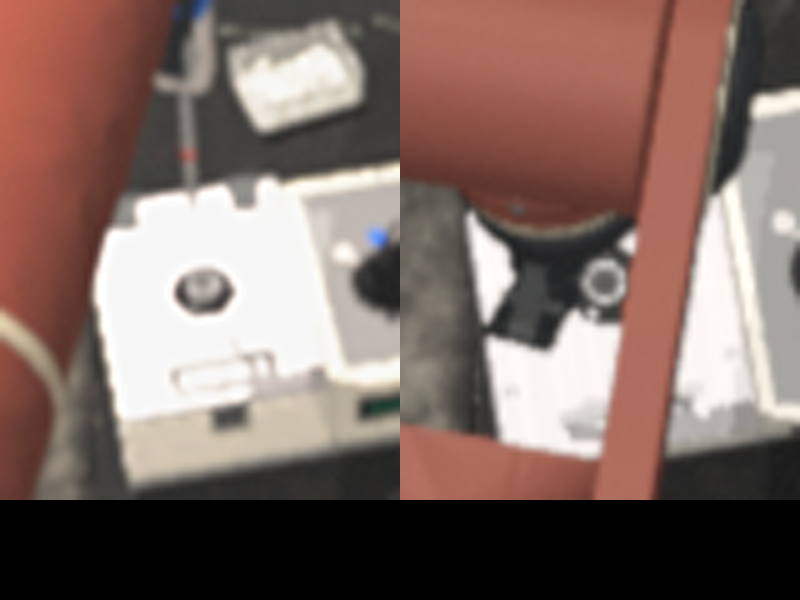

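Scene crop (left): red ring at about full-image (269.4,205.6) and sleeve mouth (272.2,231.6), within 1 px of my prediction. In the top crop (right) the sleeve is at (260.6,241.4), just right of the fingers. I'll check the wrist view.

Run:
```python
from h import *
d=load('w4');cv2.imwrite('pics/c5.png',cv2.resize(d['img'][120:320,180:380],(600,600),interpolation=cv2.INTER_CUBIC))
```

```text
(no output)
```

View pics/c5.png

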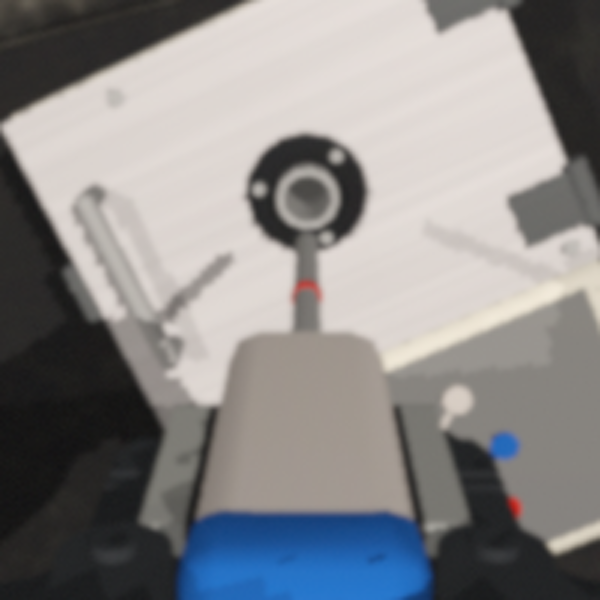

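Wrist crop (×3, offset 180,120): the sleeve rim is centred at (308,196), the stem tip at (307,237) and the ring's middle at (306,292). The stem is straight and in line with the sleeve. I'll compare them in the same camera.

Run:
```python
from h import *
d=load('w4');z=.2983
W=lambda u,v:(180+(u+.5)/3-.5,120+(v+.5)/3-.5)
print('port',atz(d,W(308,196),.096),'tip',atz(d,W(307,236),z-.132),'ring',atz(d,W(306,292),z-.082))
print(1/ np.linalg.norm(proj(d,[.525,-.005,.096])-proj(d,[.526,-.005,.096])),'mm/px')
print('scene ring',atz(load('s4'),(269.4,205.6),z-.082),'port',atz(load('s4'),(272.2,231.6),.096),'top port',atz(load('t4'),(260.6,241.4),.096))
```

```text
port [ 0.52651457 -0.00494946  0.096     ] tip [ 0.52684562 -0.00131678  0.1663    ] ring [ 0.5263401  -0.00170435  0.2163    ]
0.9966516098295414 mm/px
scene ring [ 5.24076272e-01 -3.64425077e-04  2.16300000e-01] port [ 0.5214697  -0.00382549  0.096     ] top port [ 0.52308782 -0.00443247  0.096     ]
```

Emit:
{"name": "carry_out", "arguments": {"rows": [[0, 0, 0, -0.012, 0.001, 0.05, 1], [0, 0, 0, -0.012, 0.001, 0.1, 1], [0, 0, 0, -0.012, 0.001, 0.15, 1], [0, 0, 0, -0.012, 0.001, 0.18, 1], [0, 0, 0, -0.012, 0.001, 0.18, 1]]}}

```text
t: 12.65
tool_pos: [0.5233, -0.0059, 0.2409]
tool_rot: [-2.479, -1.924, 0.005]
contact_force: [0.5, -0.1, -0.9]
opening: 0.0235
grip_force: 41.2
```

Emit:
{"name": "carry_out", "arguments": {"rows": [[0, 0, 0, 0, 0, 0, 1], [0, 0, 0, 0, 0, 0, 1], [0, 0, 0, 0, 0, 0, 1]]}}

```text
t: 12.95
tool_pos: [0.5251, -0.0061, 0.2449]
tool_rot: [2.481, 1.925, 0.002]
contact_force: [-0.3, 0.4, -1.1]
opening: 0.0239
grip_force: 41.2
```

Run:
```python
from h import *
a=snap('wrist','w6');s=snap('scene','s6')
row([.5243,-.0059,.178],75.5)
q=get_obs()['tool_pos']
for d in(a,s): print(proj(d,[[.5255,-.0055,.096],[q[0],q[1],q[2]-.132],[q[0],q[1],q[2]-.082]]).round(1).tolist())
o=np.zeros((600,800,3),np.uint8)
o[:,:500]=cv2.resize(a['img'][120:240,230:330],(500,600),interpolation=cv2.INTER_CUBIC)
o[:500,500:]=cv2.resize(s['img'][185:285,242:302],(300,500),interpolation=cv2.INTER_CUBIC)
cv2.imwrite('pics/c6.png',o)
```

```text
row [ 0.0004 -0.      0.0008] [ 1.000e-04 -2.700e-03  2.223e-01] | mm 67 deg 0.2
t 13.05 pos [ 0.525  -0.0061  0.2447] q [-0.15 -0.2   1.83  0.    1.51  0.1 ] F [ 0.9  0.4 -0.6] tq [-0.01  0.01  0.  ] open 0.0238 grip 41.2
[[280.7, 194.6], [280.3, 200.2], [280.3, 218.4]]
[[272.7, 230.6], [272.7, 227.4], [272.1, 217.1]]
```

View pics/c6.png

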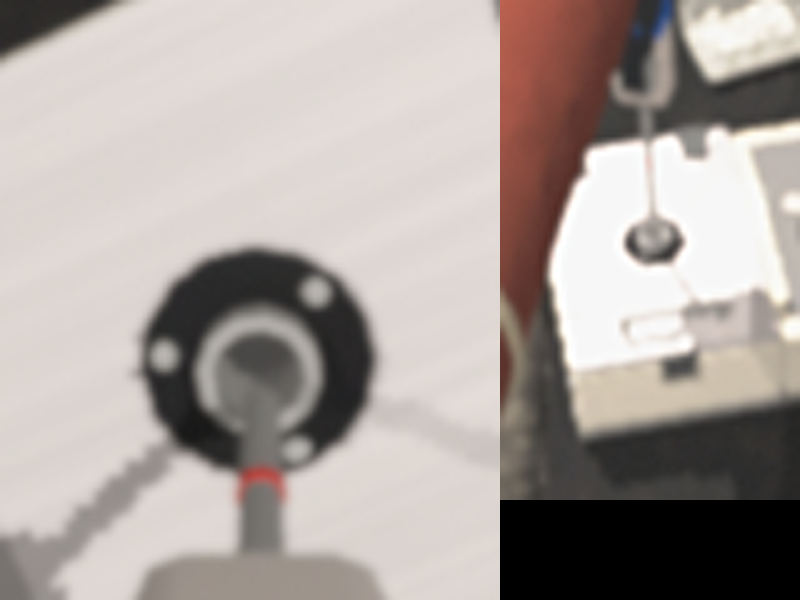

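Wrist crop (×5, offset 230,120): the rim is centred at (259,373), with the stem dropping into line at x≈260 and its tip near y≈395. The scene crop shows the stem above the sleeve centre.

Run:
```python
from h import *
d=load('w6');s=load('s6');z=.2447
W=lambda u,v:(230+(u+.5)/5-.5,120+(v+.5)/5-.5)
S=lambda u,v:(242+(u-500+.5)/5-.5,185+(v+.5)/5-.5)
print('port',atz(d,W(259,373),.096),'tip',atz(d,(282,198.6),z-.132),'ring',atz(d,W(261,488),z-.082))
print('S port',atz(s,S(653,238),.096),'ring',atz(s,S(650,162),z-.082),'line near tip',atz(s,S(652,212),z-.132))
```

```text
port [ 0.5261608  -0.00533578  0.096     ] tip [ 0.52664848 -0.00517785  0.1127    ] ring [ 0.5261952  -0.00551156  0.1627    ]
S port [ 0.51906106 -0.00384035  0.096     ] ring [ 0.52524109 -0.00465421  0.1627    ] line near tip [ 0.52659188 -0.00383862  0.1127    ]
```

Emit:
{"name": "carry_out", "arguments": {"rows": [[0, 0, 0, 0, -0.002, 0.0, 1], [0, 0, 0, 0, -0.002, 0.015, 1], [0, 0, 0, 0, -0.002, 0.03, 1], [0, 0, 0, 0, -0.002, 0.05, 1], [0, 0, 0, 0, -0.002, 0.07, 1]]}}

```text
t: 13.55
tool_pos: [0.5239, -0.0059, 0.2221]
tool_rot: [-2.481, -1.926, 0.001]
contact_force: [0.1, -0.1, -0.5]
opening: 0.0234
grip_force: 41.2
```

Emit:
{"name": "carry_out", "arguments": {"rows": [[0, 0, 0, 0, 0, 0.02, 1], [0, 0, 0, 0, 0, 0.04, 1], [0, 0, 0, 0, 0, 0.06, 1], [0, 0, 0, 0, 0, 0.08, 1], [0, 0, 0, 0, 0, 0.1, 1]]}}

```text
t: 14.05
tool_pos: [0.524, -0.0059, 0.1924]
tool_rot: [-2.482, -1.926, 0.0]
contact_force: [-0.4, 0.2, -0.3]
opening: 0.0234
grip_force: 41.2
```

Emit:
{"name": "carry_out", "arguments": {"rows": [[0, 0, 0, 0, 0, 0.015, 1], [0, 0, 0, 0, 0, 0.027, 1], [0, 0, 0, 0, 0, 0.027, 1], [0, 0, 0, 0, 0, 0.027, 1], [0, 0, 0, 0, 0, 0.027, 1]]}}

```text
t: 14.55
tool_pos: [0.5243, -0.006, 0.1852]
tool_rot: [2.481, 1.926, 0.001]
contact_force: [0.9, -0.6, -0.5]
opening: 0.0232
grip_force: 41.2
```

Run:
```python
from h import *
a=snap('wrist','w7');s=snap('scene','s7')
row([.5245,-.006,.178],75.5)
for n,d in(('w',a),('s',s)):
    print(n,proj(d,[[.5245,-.006,.096],[.5245,-.006,.161]]).round(1).tolist())
    hs=cv2.cvtColor(d['img'],cv2.COLOR_BGR2HSV)
    m=(((hs[...,0]<10)|(hs[...,0]>170))&(hs[...,1]>(110 if n=='w' else 60))).astype(np.uint8)
    p=proj(d,[[.5245,-.006,.096]])[0].astype(int); r=30 if n=='w' else 10
    y,x=np.nonzero(m[p[1]-r:p[1]+r,p[0]-r:p[0]+r]); print('red',len(x),(x+p[0]-r).mean() if len(x) else 0,(y+p[1]-r).mean() if len(x) else 0, (x.min()+p[0]-r,x.max()+p[0]-r,y.min()+p[1]-r,y.max()+p[1]-r) if len(x) else 0)
g=cv2.cvtColor(a['img'],cv2.COLOR_BGR2GRAY)
print('\n'.join(' '.join('%3d'%v for v in g[y,262:302]) for y in range(198,236)))
```

```text
row [ 0.0002 -0.      0.0007] [0.0001 0.0008 0.024 ] | mm 7 deg 0.1
t 14.65 pos [ 0.5243 -0.006   0.1852] q [-0.15 -0.16  1.89  0.    1.41  0.1 ] F [ 1.  -0.5 -1.1] tq [-0.   -0.    0.02] open 0.0236 grip 41.2
w [[280.9, 215.4], [281.0, 251.9]]
red 31 282.35483870967744 215.67741935483872 (np.int64(277), np.int64(287), np.int64(214), np.int64(219))
s [[272.9, 230.8], [272.1, 217.5]]
red 6 271.8333333333333 229.83333333333334 (np.int64(271), np.int64(273), np.int64(229), np.int64(231))
 39  42  41  38  39  39  40  39  39  39  38  41  47  59  72  84  93  99 103 107 108 109 109 109 107 102  92  80  68  55  47  42  41  47  54  56  52  45  41  40
 42  39  40  39  39  39  39  39  38  38  41  50  64  80  93 103 109 114 116 120 122 125 127 125 123 117 111 104  94  82  68  53  42  38  39  40  39  40  38  40
 38  40  40  39  39  40  39  39  40  42  50  65  83  97 110 120 127 133 139 143 147 149 152 150 144 136 127 121 115 106  93  74  51  39  36  39  37  39  40  38
 39  40  39  40  39  38  38  40  43  52  67  84  99 117 135 148 155 160 165 168 171 172 173 172 167 159 150 141 133 124 112  95  6
[... 4769 characters left out ...]
 138 137 138 142 147 149 147 141 138 136 131 123 116 112 121
136 132 133 137 142 144 145 145 146 145 145 145 146 145 146 145 146 147 146 146 147 146 146 146 147 146 146 146 147 148 148 147 147 147 146 144 143 142 142 148
137 138 140 142 145 146 146 146 146 147 147 147 146 146 147 147 147 147 147 147 147 148 148 148 147 148 148 148 148 148 148 148 148 148 148 148 148 150 150 155
137 139 141 143 145 145 146 147 147 148 147 147 147 147 147 147 147 147 147 148 148 148 148 148 147 148 148 148 148 148 148 148 149 149 149 148 149 149 151 153
137 139 141 143 146 146 146 147 147 148 147 147 147 147 147 147 148 147 147 147 148 148 148 148 148 148 149 148 148 149 148 149 148 149 148 149 150 150 151 152
```

Emit:
{"name": "carry_out", "arguments": {"rows": [[0, 0, 0, 0, 0.002, 0.008, 1], [0, 0, 0, 0, 0.002, 0.016, 1], [0, 0, 0, 0, 0.002, 0.024, 1], [0, 0, 0, 0, 0.002, 0.024, 1], [0, 0, 0, 0, 0.002, 0.024, 1]]}}

```text
t: 15.15
tool_pos: [0.5245, -0.0061, 0.1774]
tool_rot: [-2.482, -1.926, 0.0]
contact_force: [0.0, 0.0, -1.3]
opening: 0.0236
grip_force: 41.2
```

Emit:
{"name": "carry_out", "arguments": {"rows": [[0, 0, 0, 0, 0, 0, 1], [0, 0, 0, 0, 0, 0, 1], [0, 0, 0, 0, 0, 0, 1]]}}

```text
t: 15.45
tool_pos: [0.5247, -0.0061, 0.1777]
tool_rot: [2.482, 1.926, 0.0]
contact_force: [-0.2, -0.2, -0.7]
opening: 0.0237
grip_force: 41.2
```

```bash
cat > fit.py <<'E'
from h import *
from scipy.optimize import minimize
from scipy.ndimage import map_coordinates
import sys
a=snap('wrist',sys.argv[1]); row([.525,-.006,.1778],75.5)
g=cv2.cvtColor(a['img'],cv2.COLOR_BGR2GRAY).astype(float)
th=np.linspace(0,2*np.pi,180,endpoint=False)
def bright(xy,r=.00925):
    P=np.c_[xy[0]+r*np.cos(th),xy[1]+r*np.sin(th),0*th+.096];p=proj(a,P);return map_coordinates(g,[p[:,1],p[:,0]],order=1)
best=max(((bright((x,y)).mean()),x,y) for x in np.arange(.521,.531,.0004) for y in np.arange(-.011,0,.0004))
print('rim',best,proj(a,[best[1],best[2],.096]).round(2))
hs=cv2.cvtColor(a['img'],cv2.COLOR_BGR2HSV)
m=((hs[...,0]<10)|(hs[...,0]>170))&(hs[...,1]>70);y,x=np.nonzero(m[205:230,270:296]);print('red',len(x),x.mean()+270,y.mean()+205)
for r in (226,228): print(r,g[r,270:296].astype(int))
E
python3 fit.py w8
```

```text
row [ 0.0001 -0.      0.0007] [ 0.0005  0.001  -0.0003] | mm 0 deg 0.1
t 15.50 pos [ 0.5247 -0.0061  0.1777] q [-0.15 -0.15  1.9   0.    1.39  0.1 ] F [-0.2  0.6 -1.3] tq [ 0.05 -0.03 -0.02] open 0.0234 grip 41.2
rim (np.float64(158.86724623440395), np.float64(0.5257999999999995), np.float64(-0.005800000000000008)) [[282.16 217.84]]
red 63 281.8730158730159 216.14285714285714
226 [ 89 105 113 112 105  97  93  95 100 105 109 113 115 117 118 118 114 109
 112 124 139 153 160 159 150 126]
228 [ 50  69  91 107 115 114 110 106 105 107 112 114 117 118 119 121 127 140
 158 170 173 167 150 124  95  68]
```

Run:
```python
from h import *
d=load('w8');X=np.array([.5258,-.0058,.096]);c=-d['R'].T@d['t'];v=(c-X)[:2];a0=np.arctan2(v[1],v[0]);print(c-X)
th=a0+np.linspace(-1.5,1.5,60);w=np.cos(th-a0)
P=np.c_[X[0]+.003*np.cos(th),X[1]+.003*np.sin(th),0*th+.096]
print((proj(d,P)*w[:,None]).sum(0)/w.sum(),proj(d,X))
print(np.linalg.norm(proj(d,X)-proj(d,X+[0,0,.001])))
```

```text
[0.01611294 0.06650298 0.22431652]
[282.1200253  214.43267945] [[282.1598001  217.83679201]]
0.440855241856358
```

Emit:
{"name": "carry_out", "arguments": {"rows": [[0, 0, 0, 0.002, 0, 0, 1], [0, 0, 0, 0.004, 0, 0, 1], [0, 0, 0, 0.004, 0, 0, 1], [0, 0, 0, 0.004, 0, 0, 1], [0, 0, 0, 0.004, 0, 0, 1]]}}

```text
t: 16.0
tool_pos: [0.5249, -0.0049, 0.1776]
tool_rot: [2.482, 1.926, 0.0]
contact_force: [-0.6, 0.6, -1.9]
opening: 0.0233
grip_force: 41.2
```

```bash
python3 fit.py w9
```

```text
row [-0.      0.      0.0007] [-0.0034  0.0012 -0.0007] | mm 1 deg 0.1
t 16.05 pos [ 0.5249 -0.0049  0.1776] q [-0.15 -0.15  1.9  -0.    1.39  0.1 ] F [ 0.1  0.3 -0.8] tq [ 0.09 -0.03  0.03] open 0.0237 grip 41.2
rim (np.float64(160.4855674571539), np.float64(0.5257999999999995), np.float64(-0.005800000000000008)) [[282.3  219.61]]
red 63 281.73015873015873 216.04761904761904
226 [111 115 111 102  96  99 106 107 105 106 110 114 115 117 118 117 112 105
 100 102 107 120 137 152 160 153]
228 [ 83 104 114 116 112 106 104 104 104 108 112 115 116 118 119 119 116 112
 115 129 147 162 167 162 150 127]
```

Emit:
{"name": "carry_out", "arguments": {"rows": [[0, 0, 0, 0, 0, 0, 1], [0, 0, 0, 0, 0, 0, 1], [0, 0, 0, 0, 0, 0, 1], [0, 0, 0, 0, 0, 0, 1], [0, 0, 0, 0, 0, 0, 1]]}}

```text
t: 16.55
tool_pos: [0.5249, -0.0049, 0.1776]
tool_rot: [2.482, 1.926, 0.0]
contact_force: [0.4, -0.2, -1.3]
opening: 0.0235
grip_force: 41.2
```

```bash
python3 -c "
from h import *
row([.5249,-.0049,.1778],75.5);print(finish_job())"
```

```text
row [ 0.     -0.      0.0007] [ 0.     -0.0001 -0.0005] | mm 0 deg 0.1
t 16.55 pos [ 0.5249 -0.0049  0.1776] q [-0.15 -0.15  1.9   0.    1.39  0.1 ] F [ 0.4 -0.2 -1.3] tq [-0.01 -0.02  0.05] open 0.0235 grip 41.2
the job is handed in; nothing more can be done
None
```

The job is handed in at 16.55 s: the knob is at the red dot and released, and the thermometer is held upright and centred in the sleeve to about 1 mm by the wrist camera, its ring level with the rim by the arm's height reading, with no contact seen in the force readings.

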